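Load a vial and lock-stack two nesting sample totes

ROBOT

A 7-joint arm with a two-finger parallel gripper is mounted at the origin on a cart in front of the work surface, level with it; the furniture and walls round the work are solid. World frame = base frame: x ahead of the robot, y to its left, z up, the work surface at z = 0. Lengths are in m, angles in degrees, forces in N, time in s.
With the tool pointing down it reaches from about 0.35 to 0.775 m from the base axis. Payload 3.1 kg.
Tool frame: the origin (TCP) lies on the centre line of the jaws, within the pads' length; the fingertips stand 17 mm ahead of it and the grasp point (between the pads) lies 2 mm behind it (robot.tip_reach is the distance from the TCP to the fingertips, in m); z points along the fingers, y is the line along which they close (so a half turn about z gives the same grasp; the last joint's range is limited). The gripper opens to 85 mm and grips with 20 to 120 N. Pads are 22 mm wide; open, the fingers measure 114 mm over their backs; the gripper's body (76 mm by 85 mm) begins 54 mm behind the grasp point. The pads swing forward as they close: fully open they stand 13 mm farther back than shut.
Start: joints at [-67.535, 17.813, 0.802, 86.603, -0.252, 75.585, -1.558], TCP at [0.231, 0.499, 0.248] pointing down, gripper open.
Joint ranges: [-154.91, 154.91], [-16.99, 109.72], [-72.82, 74.43], [7.12, 147.25], [-82.49, 262.49], [11.32, 116.49], [-174.64, 174.64]. Speed limits (degrees/s): [159.86, 159.86, 180, 180, 180, 180, 180].

INTERFACE

Orientations are given as [roll, pitch, yaw] about the fixed x, y, z axes, in that order (R = Rz(yaw) Ry(pitch) Rx(roll)).
In Python, from station import robot, fingers, vision, workorder, recognise gives the robot as it stands. Calls block until the motion is done:
- robot.move_to(position, orientation): joint-space move of the TCP to a pose.
- robot.line_to(position, orientation=None, velocity=0.15, f_stop=None): straight line of the TCP; orientation=None keeps the orientation; velocity is the mean speed in m/s. With f_stop (N) it stops when the force on the tool has changed by that much, and returns True; else False.
- robot.move_j(angles): joint-space move.
- fingers.gripper_to(opening, force=None): opening from 0.0 (shut) to 1.0 (fully open); force is the grip in N (None keeps the last); returns when the fingers have stopped.
- robot.pause(seconds).
- robot.inverse_kinematics(position, orientation): joint angles nearest the present ones, or None.
- vision.grab_frame(name): name is "scene" or "top" or "wrist"; returns the picture (420x560x3 uint8, red, green, blue); there is no depth.
- vision.calibration(name): a dict with "mtx" (3x3 intrinsics, pixels), "extrinsics" (4x4, takes a point from world to camera coordinates); the wrist camera has in their place "T_tool_cam" (4x4, takes a point from camera to tool coordinates, whose origin is the TCP and whose axes are the flange's). Camera axes: x right, y up, looking along -z (the intrinsics and any distortion apply to the point x, -y, -z); pixel columns grow to the right and rows downward; lengths in m; the calibration is good to about 2 mm. A picture is of the moment at which its call begins: read the wrist's pose just before it. calibration takes no time and is no camera call.
A pose or a line that the arm cannot do raises robot.PlanningError and nothing moves.
- workorder.close_job(): hands the job in; it is judged then, once.
Trained networks look in the newest picture that a camera, given by its name, has taken for a name from the list of things; names that differ only in an ending like _2 or _b are one class to them, and where a whole thing is asked for, a point or a joint stands for the part that bears it (a point fixed in the world has none). Each returns a list of dicts, best first, with "p" (0 to 1); they miss things now and then, are a little off and sometimes report something else, mostly with a low value. They report only what shows in the picture. A call takes as long as a camera call.
- recognise(label, camera): "rect" ([centre column, centre row, width, height] in pixels, round what is visible of it).
Readings, each from a call of its own:
- robot.current_time_s(): time.
- robot.current_joint_positions(): joint angles.
- robot.current_dq(): joint speeds.
- robot.current_joint_torque(): joint torques, N m.
- robot.current_tool_pos(): TCP position.
- robot.current_eef_rot(): TCP orientation.
- robot.current_contact_force(): force on the tool from outside, world axes, zero at the start.
- robot.current_torque(): the same for the moment, N m.
- robot.current_finger_gap(): opening from 0.0 (shut) to 1.0 (fully open).
- robot.current_gripper_force(): force on a finger pad.
Only numpy, scipy, OpenCV 4.12 (cv2) and the standard library are available. Lean on these libraries where they do the work, as an engineer would, in place of code of your own. Each camera call takes 0.05 s, during which the arm holds its last target. There are 200 camera calls.

TASK

Two identical small grey stack-and-nest totes stand nested one inside the other. Lift the upper tote out and stand it in the enamel tray, stand the glass sample vial upright inside the lower tote, then put the upper tote on top of the lower one turned end for end, so that its feet sit down on the lower tote's ledges inside its rim, level and clear above the vial, instead of nesting down onto it. Do not knock the vial over, and leave the other things on the bench where they are.

Things in the scene. Friction and masses are not known exactly. Their poses are not given: they have to be found in the camera images.
- lower_tote_center (a point): centre, half-way up, of the lower tote, which stands loose on the bench. Both totes are alike: open-topped grey plastic boxes 174 mm long (x), 66 mm wide (y), 78 mm high (z up), 0.2 to 0.35 kg, this point 39 mm above the underside. The top 22 mm of the outside is an upright rim band with flat long sides: grasp there, across the 66 mm width at mid-length. Below it the walls lean inward
- lower_tote_floor (a point): centre of the lower tote's inner floor, 2.5 mm above its underside; axes as the tote's. The floor is 115 (x) by 43 mm (y), the opening at the top 170 by 62 mm. With the vial in hand there is room inside only if the fingers close along the tote's length (x), and they should open only a little to let go; a vial standing here has its centre 30 mm above this point
- lower_tote_ledge (a point): point on the tote's long centre line (over its middle) at ledge height, 68 mm above the underside, 10 mm below the rim's top. Flat ledges lie inside the rim at both ends, beside the open channels that stand over the tote's own feet. An upper tote put in turned by 180 degrees lands its feet on these ledges: it sits 68 mm higher than the lower, centres in line, 4 mm of play each way, with a sloping lead-in at the rim
- upper_tote_center (a point): centre, half-way up, of the upper tote; size, shape and axes as the lower one. At the start it is nested in it the same way round, 42 mm higher (its feet have slid down the lower tote's channels to their stops), its rim band 98 to 120 mm above the bench, the lower one's rim ending at 78 mm. It lifts straight up, its feet clear of the lower tote's rim after 36 mm
- upper_tote_single_foot_end (a point): point on the rim at the upper tote's +x end, 87 mm from its centre, 39 mm above its underside. On either tote the +x end has one foot, 21 mm wide, in its middle, and the -x end two feet, 8 mm wide, at its corners. Feet are the parts of the end walls standing 18 mm farther out than the rest; over the feet the underside is 156 by 48 mm
- vial_center (a point): centre, half-way up, of the glass sample vial with a black screw cap: round, 27 mm in diameter, 60 mm high (the cap, 26 mm in diameter, is the top 12 mm), 0.03 kg, z up, standing upright on the bench; grasp it round its upper half
- enamel_tray: white enamel tray, fixed, 134 mm (x) by 204 mm (y) by 20 mm high; origin at the centre of its underside; its inner floor, 126 by 196 mm, is 2 mm above the bench. A tote fits in it lengthwise, along the tray's y axis, either way round
- timer: bench timer, 38 by 64 by 62 mm high, origin at the centre of its underside; bystander, to be left in place
- seal_tin: round metal tin, 62 mm in diameter, 22 mm high, origin at the centre of its underside; bystander, to be left in place
- tape_roll: roll of tape lying flat, 67 mm in diameter, 19 mm high, origin at the centre of its underside; bystander, to be left in place
- crucible: small crucible, 28 mm in diameter, 20 mm high, origin at the centre of its underside; bystander, to be left in place
- marker: marker pen lying left of the totes, 131 mm long (y), 14 mm thick, origin under its middle; bystander, to be left in place
- tweezers: tweezers lying right of the totes, 131 mm long (y), 8 mm high, origin under their middle; bystander, to be left in place

How it is judged (in metres and radians):
On the way, in this order (a step that is already met when the one before it is completed fails the run):
1. the upper tote has been lifted out and stands upright in the enamel tray, let go (x of upper_tote_center in the frame of enamel_tray between -0.05 and 0.05 m and y of upper_tote_center in the frame of enamel_tray between -0.05 and 0.05 m and height (world z) of upper_tote_center below 0.046 m and angle between upper_tote_center's own z axis and vertical below 0.06 rad and contact force between the fingers and upper_tote below 0.1 N), for 0.2 s.
2. the vial stands upright on the floor of the lower tote, let go (x of vial_center in the frame of lower_tote_center between -0.055 and 0.055 m and y of vial_center in the frame of lower_tote_center between -0.022 and 0.022 m and z of vial_center in the frame of lower_tote_center between -0.0125 and -0.0005 m and angle between vial_center's own z axis and vertical below 0.15 rad and contact force between the fingers and vial below 0.1 N), for 0.2 s.
At the end, for the whole second after the job is handed in: The lower tote is level on the bench with the vial upright (0.15 rad) on its floor; the upper tote, turned end for end, rests on its ledges: 68 mm (within 3) higher, centres in line within 7 mm both ways, level within 0.04 rad, at rest (x of vial_center in the frame of lower_tote_center between -0.055 and 0.055 m and y of vial_center in the frame of lower_tote_center between -0.022 and 0.022 m and z of vial_center in the frame of lower_tote_center between -0.0125 and -0.0005 m and angle between vial_center's own z axis and vertical below 0.15 rad and z of upper_tote_center in the frame of lower_tote_center between 0.065 and 0.071 m and x of upper_tote_center in the frame of lower_tote_center between -0.007 and 0.007 m and y of upper_tote_center in the frame of lower_tote_center between -0.007 and 0.007 m and x of upper_tote_single_foot_end in the frame of lower_tote_center below -0.07 m and angle between each of upper_tote_center, lower_tote_center's own z axis and vertical below 0.04 rad and height (world z) of lower_tote_center below 0.043 m and linear speed of each of upper_tote, vial below 0.01 m/s); the robot touches nothing.
It fails at once if the vial is knocked over (angle between vial_center's own z axis and vertical above 0.8 rad).
It fails at once if another thing on the bench is moved by more than 30 mm (distance of any of timer, seal_tin, tape_roll, crucible, marker, tweezers from where it was at the start of the episode above 0.03 m).
It also fails if it takes over 69 s, if anything falls off the work surface, if the arm or the gripper's body presses on something with over 40 N, if the wrist force passes 120 N, or if a joint passes its speed limit or range.

## Working session

There is one attempt and no reset: what is moved stays moved. The work goes in short steps, each a Python script; the robot and the scene stay as the last script left them, time stands still between calls to the robot, and variables do not carry over. Pictures are saved under pics/ and viewed, at most 10 in all, crops included, and the job is handed in when it is done.

```bash
ls; mkdir -p pics; cat > h.py <<'E'
import numpy as np, cv2
from station import robot, fingers, vision, workorder, recognise
def proj(name,P,cal=None):
    c=vision.calibration(name); E=np.array(c["extrinsics"]); p=(E@np.c_[np.atleast_2d(P),np.ones(len(np.atleast_2d(P)))].T)[:3]
    q=np.array(c["mtx"])@np.array([p[0],-p[1],-p[2]]); return (q[:2]/q[2]).T
def ray(name,uv):
    c=vision.calibration(name); E=np.array(c["extrinsics"]); d=np.linalg.inv(np.array(c["mtx"]))@np.array([uv[0],uv[1],1.])
    d=E[:3,:3].T@np.array([d[0],-d[1],-d[2]]); o=-E[:3,:3].T@E[:3,3]; return o,d/np.linalg.norm(d)
def atz(name,uv,z):
    o,d=ray(name,uv); return o+d*(z-o[2])/d[2]
def save(im,n): cv2.imwrite('pics/'+n,im[:,:,::-1])
E
python3 - <<'E'
from h import *
for n in("scene","top"):
    save(vision.grab_frame(n),n+"0.png"); c=vision.calibration(n); print(n,c)
    for l in ["lower_tote_center","upper_tote_center","vial_center","enamel_tray","timer","seal_tin","tape_roll","crucible","marker","tweezers"]:
        print(l,[(np.round(r["rect"]).astype(int).tolist(),round(r["p"],2)) for r in recognise(l,n)[:2]])
print(robot.current_time_s(), vision.calibration("wrist"))
E
```

```text
pics
scene {'mtx': array([[524.84082518,   0.        , 292.74479531],
       [  0.        , 524.84082518, 220.31920673],
       [  0.        ,   0.        ,   1.        ]]), 'extrinsics': array([[ 0.56588924, -0.82445206,  0.00694118, -0.3150823 ],
       [ 0.59162449,  0.41191535,  0.69304127, -0.40199417],
       [-0.57423848, -0.38807802,  0.72086449, -0.90417892],
       [ 0.        ,  0.        ,  0.        ,  1.        ]])}
lower_tote_center [([275, 256, 65, 70], 0.56), ([425, 253, 30, 25], 0.23)]
upper_tote_center [([272, 234, 65, 68], 0.75)]
vial_center [([406, 338, 18, 24], 0.82), ([273, 237, 69, 72], 0.31)]
enamel_tray [([328, 294, 34, 43], 0.69), ([178, 213, 96, 66], 0.62)]
timer [([291, 193, 28, 24], 0.56)]
seal_tin [([361, 231, 27, 20], 0.59)]
tape_roll [([425, 251, 34, 26], 0.68)]
crucible [([322, 212, 12, 14], 0.54)]
marker [([228, 248, 38, 36], 0.84)]
tweezers [([327, 296, 32, 39], 0.59)]
top {'mtx': array([[478.07068877,   0.        , 279.03965575],
       [  0.        , 478.07068877, 209.47941066],
       [  0.        ,   0.        ,   1.        ]]), 'extrinsics': a
[... 443 characters left out ...]
315, 170, 17, 22], 0.95), ([328, 265, 5, 4], 0.63)]
tape_roll [([271, 237, 28, 67], 0.74), ([373, 161, 24, 20], 0.54)]
crucible []
marker [([233, 251, 8, 50], 0.65)]
tweezers []
1.1 {'mtx': array([[347.87417573,   0.        , 277.67018321],
       [  0.        , 347.87417573, 208.78719709],
       [  0.        ,   0.        ,   1.        ]]), 'T_tool_cam': array([[ 3.96762248e-04,  9.61673245e-01,  2.74197761e-01,
         6.89907296e-02],
       [ 9.99999871e-01, -2.94658326e-04, -4.13559789e-04,
        -4.09158175e-04],
       [-3.16914731e-04,  2.74197890e-01, -9.61673238e-01,
        -1.24915347e-01],
       [ 0.00000000e+00,  0.00000000e+00,  0.00000000e+00,
         1.00000000e+00]])}
```

```bash
python3 - <<'E'
import cv2
a=cv2.imread('pics/scene0.png')[150:390,110:470]; b=cv2.imread('pics/top0.png')[130:310,110:430]
cv2.imwrite('pics/sc.png',cv2.resize(a,(800,533),interpolation=2)); cv2.imwrite('pics/tp.png',cv2.resize(b,(800,450),interpolation=2))
E
python3 - <<'E'
from h import *
print('upper top', atz("top",(274,239),.12), 'tray',atz("top",(170,242),.01),'vial',atz("top",(398,248),.03),atz("scene",(406,338),.03),atz("scene",(178,213),.01),atz("scene",(272,234),.08))
E
```

```text
upper top [0.50546854 0.0148043  0.12      ] tray [0.49422713 0.30034019 0.01      ] vial [ 0.48579877 -0.32161138  0.03      ] [ 0.4785369  -0.32351932  0.03      ] [0.49077123 0.29803046 0.01      ] [0.51564204 0.02772418 0.08      ]
```

View pics/sc.png

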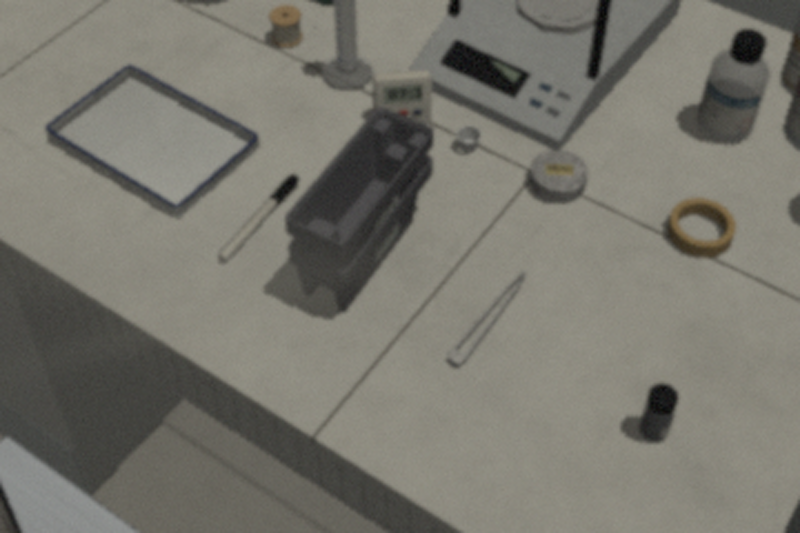

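View pics/tp.png

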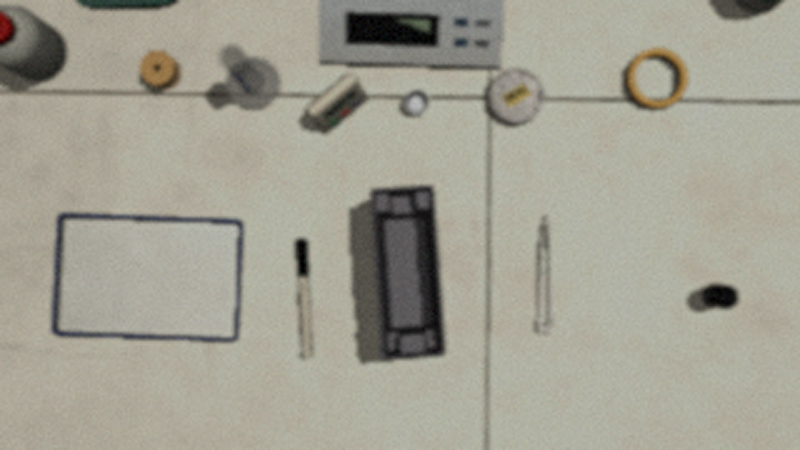

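The scene view shows the nested totes upright at about (360,200) in the crop. The tray is at the left, the marker at (258,218), the tweezers at (488,318) and the vial at (658,410). In the top view the totes run from (402,188) to (414,355), turned a few degrees, and the vial is at (720,296). Next I look with the wrist camera from two places.

```bash
cat >> h.py <<'E'
from scipy.spatial.transform import Rotation as Ro
def wgrab():
    p=np.array(robot.current_tool_pos()); R=Ro.from_euler('xyz',robot.current_eef_rot(),degrees=True).as_matrix()
    im=vision.grab_frame("wrist"); T=np.array(vision.calibration("wrist")["T_tool_cam"])
    W=np.eye(4); W[:3,:3]=R; W[:3,3]=p; return im,W@T
Kw=np.array(vision.calibration("wrist")["mtx"])
def wray(C,uv):
    d=np.linalg.inv(Kw)@np.array([uv[0],uv[1],1.]); d=C[:3,:3]@np.array([d[0],-d[1],-d[2]]); return C[:3,3],d/np.linalg.norm(d)
def watz(C,uv,z): o,d=wray(C,uv); return o+d*(z-o[2])/d[2]
def wproj(C,P):
    P=np.atleast_2d(P); p=(P-C[:3,3])@C[:3,:3]; q=Kw@np.array([p[:,0],-p[:,1],-p[:,2]]); return (q[:2]/q[2]).T
def tri(rays):
    A=np.zeros((3,3));b=np.zeros(3)
    for o,d in rays: M=np.eye(3)-np.outer(d,d);A+=M;b+=M@o
    return np.linalg.solve(A,b)
E
python3 - <<'E'
from h import *
import pickle
print(robot.current_eef_rot())
robot.move_to([.49,.015,.33],[180,0,0])
out=[]
for i,p in enumerate([[.49,.0,.33],[.49,.05,.33]]):
    robot.line_to(p); im,C=wgrab(); save(im,f'w{i}.png'); out.append(C)
    print([(np.round(r["rect"],1).tolist(),round(r["p"],2)) for r in recognise("upper_tote_center","wrist")[:2]])
pickle.dump(out,open('c.pkl','wb'))
print(robot.current_tool_pos(),robot.current_eef_rot(),robot.current_joint_positions(),robot.current_time_s())
a=cv2.imread('pics/w0.png');b=cv2.imread('pics/w1.png'); cv2.imwrite('pics/w01.png',cv2.resize(np.hstack([a[:,130:430],b[:,130:430]]),(800,560)))
E
```

```text
[1.79998471e+02 1.72653901e-03 1.55147463e+02]
[([256.6, 162.8, 83.3, 183.7], 0.56), ([63.9, 157.2, 127.8, 109.6], 0.42)]
[]
[0.49001761 0.04835053 0.33012294] [ 1.79939755e+02 -1.28478747e-02 -1.28893172e-01] [-41.75380686  10.39341394  40.91625923  87.2704009   -6.75250354
  84.86288544 -90.82895067] 4.0333
```

View pics/w01.png

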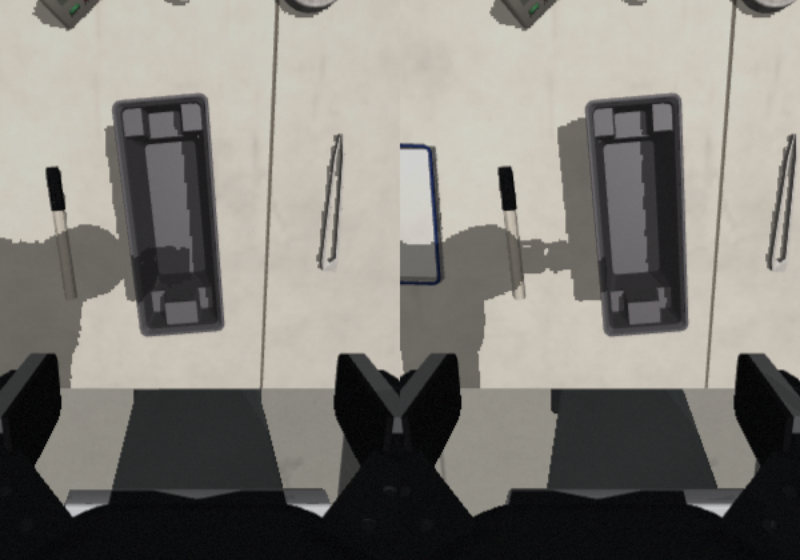

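The wrist views show the rim rectangle clearly: in the left half (114,101), (206,95), (223,327) and (142,334). At the far end the middle pocket is a channel with ledges on both sides, so the single-foot (+x) end is the far one. Next I triangulate the corners.

```bash
cat >> h.py <<'E'
def rectfit(P):
    # P: TL,TR,BR,BL ; centre, yaw of +x (towards TL/TR)
    c=P.mean(0); a=(P[0]+P[1]-P[2]-P[3])/2; w=(P[0]+P[3]-P[1]-P[2])/2
    return c.round(4),np.degrees(np.arctan2(a[1],a[0])).round(2),np.linalg.norm(a[:2]).round(4),np.linalg.norm(w[:2]).round(4)
E
python3 - <<'E'
from h import *
import pickle
C=pickle.load(open('c.pkl','rb'))
s=.75
A=np.array([(114,101),(206,95),(223,327),(142,334)])*s+[130,0]
B=np.array([(586,101),(680,95),(687,328),(604,334)])*s+[-170,0]
P=np.array([tri([wray(C[0],a),wray(C[1],b)]) for a,b in zip(A,B)]); print(P.round(4)); print(rectfit(P))
for c,X in((C[0],A),(C[1],B)): print(rectfit(np.array([watz(c,x,.12) for x in X])))
t=[(373,188),(432,187),(443,353),(384,358)]
print('top',rectfit(np.array([atz("top",np.array(x)*.4+[110,130],.12) for x in t])))
t=np.array([(61,214),(242,220),(238,340),(54,333)])*.4+[110,130]
Q=np.array([atz("top",x,.02) for x in t]); print('tray',Q.round(4),rectfit(Q))
E
```

```text
[[ 0.5898  0.0568  0.1117]
 [ 0.593  -0.0069  0.1197]
 [ 0.4245 -0.0209  0.1195]
 [ 0.4152  0.0433  0.1103]]
(array([0.5056, 0.0181, 0.1153]), np.float64(4.59), np.float64(0.1721), np.float64(0.0642))
(array([0.5066, 0.0174, 0.12  ]), np.float64(4.63), np.float64(0.1694), np.float64(0.0628))
(array([0.5064, 0.0181, 0.12  ]), np.float64(4.59), np.float64(0.1698), np.float64(0.064))
top (array([0.5068, 0.0169, 0.12  ]), np.float64(4.52), np.float64(0.1695), np.float64(0.0596))
tray [[0.565  0.3972 0.02  ]
 [0.561  0.1995 0.02  ]
 [0.4304 0.2009 0.02  ]
 [0.4356 0.4006 0.02  ]] (array([0.498 , 0.2996, 0.02  ]), np.float64(-1.04), np.float64(0.13), np.float64(0.1987))
```

```bash
python3 - <<'E'
from h import *
for n,p,ys in [("tote",[.5065,.0178,.098],[4.6,184.6,-175.4]),("tote hi",[.5065,.0178,.25],[4.6,184.6]),("tray",[.498,.2996,.06],[89,-91]),("tray hi",[.498,.2996,.25],[89,-91]),("vial",[.484,-.3215,.045],[0,94.6,-85.4]),("vialin",[.5065,.0178,.06],[94.6,-85.4])]:
    for y in ys:
        q=robot.inverse_kinematics(p,[180,0,y]); print(n,y,None if q is None else np.round(q))
E
```

```text
tote 4.6 [-33.  24.  38. 106. -18.  56. -73.]
tote 184.6 [ 40.  35. -62. 104.  34.  63.  61.]
tote -175.4 [ 40.  35. -62. 104.  34.  63.  61.]
tote hi 4.6 [-37.  15.  41.  94. -10.  75. -80.]
tote hi 184.6 [ 42.  23. -62.  91.  21.  78.  72.]
tray 89 [-46.  32.  19.  96. -12.  54. -24.]
tray -91 [  6.  47. -62.  94.  45.  67. 112.]
tray hi 89 [-48.  22.  21.  82.  -8.  77. -27.]
tray hi -91 [  6.  34. -62.  80.  29.  84. 124.]
vial 0 [ -3.  42.  53.  97. -38.  60. -28.]
vial 94.6 [ 10.  35.  31.  97. -22.  54.  54.]
vial -85.4 [  -3.   42.   53.   97.  -38.   60. -113.]
vialin 94.6 [-23.  25.  25. 108. -14.  50.  13.]
vialin -85.4 [ -39.   30.   47.  109.  -28.   53. -154.]
```

```bash
cat > s1.py <<'E'
from h import *
fingers.gripper_to(1.0)
robot.move_to([.5065,.0178,.20],[180,0,4.6])
print(robot.line_to([.5065,.0178,.098],velocity=.1,f_stop=8), robot.current_tool_pos(), robot.current_contact_force())
fingers.gripper_to(.5,force=50)
print('gap',robot.current_finger_gap(),robot.current_gripper_force(),robot.current_tool_pos())
robot.line_to([.5065,.0178,.16],velocity=.05)
f=robot.current_contact_force(); print('F',f,robot.current_finger_gap(),robot.current_time_s())
im,C=wgrab(); save(im,'lift.png'); save(vision.grab_frame('scene'),'lift_s.png')
robot.line_to([.5065,.0178,.25],velocity=.1)
E
python3 s1.py; python3 -c "
import cv2,numpy as np
a=cv2.imread('pics/lift.png');b=cv2.imread('pics/lift_s.png')
cv2.imwrite('pics/l.png',np.hstack([a[:,130:430],b[60:360,100:400].copy().repeat(1,0) if 0 else cv2.resize(b[120:330,150:360],(420,420))]))"
```

```text
False [0.507195   0.01774418 0.09870939] [-0.16864927  0.08772179  0.80971737]
gap 0.766685359117407 55.82707777619362 [0.50721287 0.01807643 0.09889189]
F [ 0.44295896 -0.12777259 -1.4576323 ] 0.7662534998691407 7.725
```

View pics/l.png

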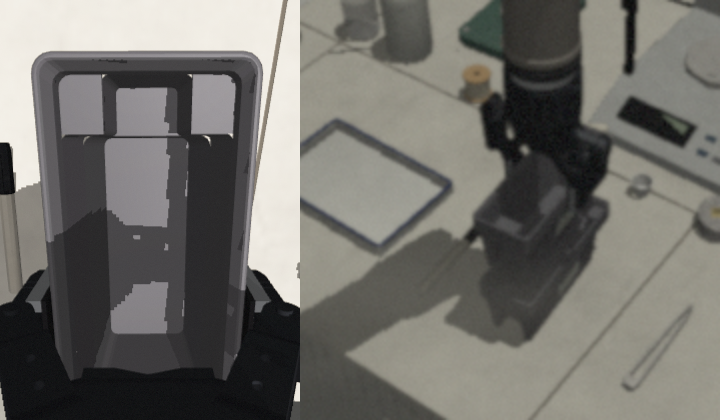

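The upper tote is gripped and lifted alone; the lower one stays on the bench. Next I put the upper one in the tray, then measure the lower tote and the vial.

```bash
cat > s2.py <<'E'
from h import *
import pickle
robot.line_to([.498,.2996,.20],[180,0,89],velocity=.2)
robot.line_to([.498,.2996,.066],velocity=.12)
print(robot.line_to([.498,.2996,.056],velocity=.03,f_stop=4), robot.current_tool_pos())
print(fingers.gripper_to(1.0),robot.current_tool_pos())
robot.line_to([.498,.2996,.21],velocity=.2)
Cs={}
def look(k,p,yaw):
    robot.move_to(p,[180,0,yaw]); im,C=wgrab(); save(im,k+'.png'); Cs[k]=C
look('tr',[.498,.2996,.30],89)
print('tray/tote',[(np.round(r["rect"],1).tolist(),round(r["p"],2)) for r in recognise("upper_tote_center","wrist")[:2]])
for k,y in(('lo0',.0),('lo1',.04)):
    look(k,[.49,y,.28],4.6)
    print('low',[(np.round(r["rect"],1).tolist(),round(r["p"],2)) for r in recognise("lower_tote_center","wrist")[:2]])
for k,y in(('v0',-.30),('v1',-.35)):
    look(k,[.47,y,.22],94.6)
    print('vial',[(np.round(r["rect"],1).tolist(),round(r["p"],2)) for r in recognise("vial_center","wrist")[:2]])
pickle.dump(Cs,open('c2.pkl','wb')); print(robot.current_time_s())
I=[cv2.imread(f'pics/{k}.png') for k in('tr','lo0','lo1','v0')]
cv2.imwrite('pics/m.png',np.vstack([np.hstack([x[20:300,80:480] for x in I[:2]]),np.hstack([x[20:300,80:480] for x in I[2:]])]))
E
python3 s2.py
```

```text
True [0.49864161 0.30008731 0.05881331]
False [0.49729207 0.29928685 0.05719923]
tray/tote [([277.7, 179.2, 69.2, 169.3], 0.78)]
low [([262.0, 160.9, 77.3, 184.2], 0.77)]
low [([309.1, 165.4, 77.5, 179.5], 0.85)]
vial [([289.6, 212.9, 30.4, 44.4], 0.57)]
vial [([297.2, 156.8, 34.7, 33.3], 0.75)]
18.0417
```

View pics/m.png

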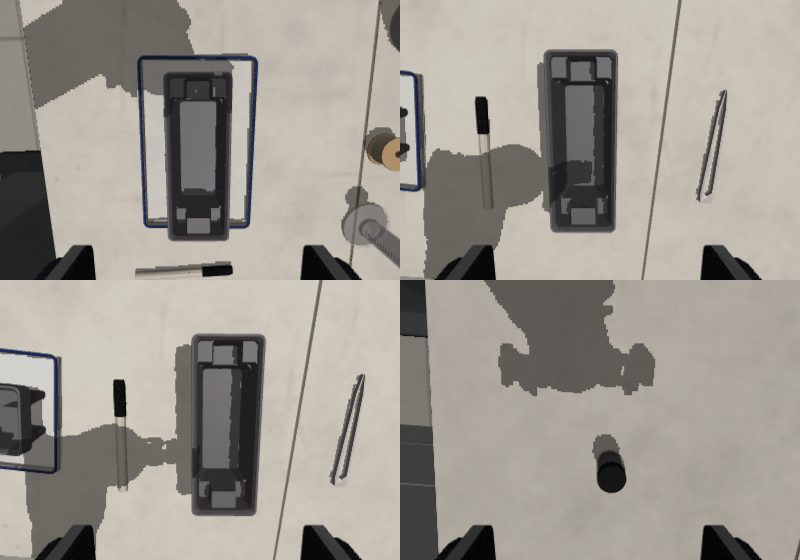

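The tote stands in the tray, with its rim from (164,72) to (229,240) in the first panel. The lower tote is still in place, with corners (545,50) to (615,232) in the second panel. The vial cap is at (611,475).

```bash
python3 - <<'E'
from h import *
import pickle
C=pickle.load(open('c2.pkl','rb'))
A=np.array([(545,50),(617,50),(615,232),(551,232)])+[-320,20]
B=np.array([(192,335),(264,335),(257,515),(192,515)])+[80,-260]
T=np.array([(164,72),(231,73),(229,240),(168,240)])+[80,20]
P=np.array([tri([wray(C['lo0'],a),wray(C['lo1'],b)]) for a,b in zip(A,B)]); print(P[:,2].round(3)); print(rectfit(P))
for k,X in(('lo0',A),('lo1',B)): print(rectfit(np.array([watz(C[k],x,.077) for x in X])))
print('tray tote',rectfit(np.array([watz(C['tr'],x,.08) for x in T])))
def cap(k):
    g=cv2.imread(f'pics/{k}.png').max(2); m=(g<38).astype(np.uint8); m[300:]=0
    n,l,s,c=cv2.connectedComponentsWithStats(m)
    i=min([j for j in range(1,n) if s[j,4]>150],key=lambda j:np.hypot(*(c[j]-[293,185])));return s[i],c[i]
for k in('v0','v1'): print(k,cap(k))
print('vial tri',tri([wray(C['v0'],(289.6,212.9)),wray(C['v1'],(297.2,156.8))]))
print(watz(C['v0'],(290,219.6),.06),watz(C['v1'],(297.2,156.8),.06))
E
```

```text
[0.068 0.07  0.086 0.077]
(array([0.5069, 0.018 , 0.0752]), np.float64(4.81), np.float64(0.171), np.float64(0.0647))
(array([0.5057, 0.0175, 0.077 ]), np.float64(4.74), np.float64(0.1725), np.float64(0.0641))
(array([0.5056, 0.0178, 0.077 ]), np.float64(5.27), np.float64(0.1717), np.float64(0.0648))
tray tote (array([0.4987, 0.2985, 0.08  ]), np.float64(89.37), np.float64(0.171), np.float64(0.0643))
v0 (array([278, 192,  28,  40, 897], dtype=int32), array([290.46265329, 212.40022297]))
v1 (array([284, 140,  30,  33, 764], dtype=int32), array([298.18979058, 156.27094241]))
vial tri [ 0.48423994 -0.32259098  0.03226923]
[ 0.48311843 -0.32038326  0.06      ] [ 0.48278936 -0.31908507  0.06      ]
```

```bash
cat > s3.py <<'E'
from h import *
o=[180,0,94.8]
fingers.gripper_to(.75)
robot.move_to([.4835,-.3203,.12],o)
print(robot.line_to([.4835,-.3203,.042],velocity=.1,f_stop=6), robot.current_tool_pos())
fingers.gripper_to(.1,force=25)
p=np.array(robot.current_tool_pos()); print('gap',robot.current_finger_gap(),robot.current_gripper_force(),p)
robot.line_to([.4835,-.3203,.17],velocity=.15)
print('gap',robot.current_finger_gap(),robot.current_gripper_force())
robot.line_to([.506,.0178,.17],o,velocity=.2)
im,C=wgrab(); save(im,'vh.png'); save(vision.grab_frame('scene'),'vs.png'); print(robot.current_tool_pos(),robot.current_time_s())
b=cv2.imread('pics/vs.png'); cv2.imwrite('pics/vv.png',np.hstack([cv2.imread('pics/vh.png')[:,130:430],cv2.resize(b[120:330,170:380],(420,420))]))
E
python3 s3.py
```

```text
False [ 0.48403191 -0.32091757  0.04276007]
gap 0.298692031703598 24.833452730672434 [ 0.48398337 -0.3206238   0.04269975]
gap 0.30156534929372764 24.58889495464973
[0.5059784  0.01657339 0.17006301] 23.1917
```

View pics/vv.png

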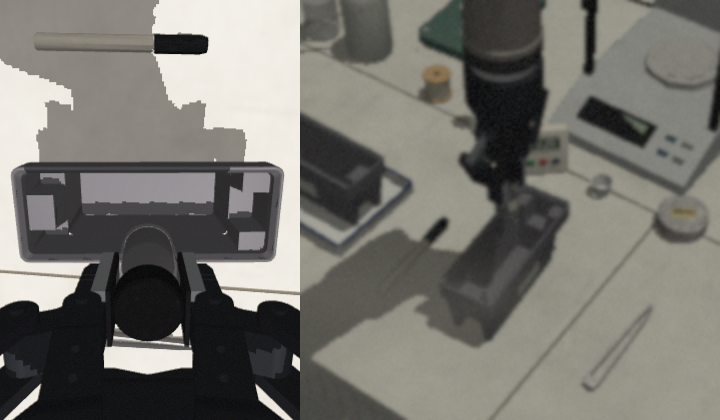

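The vial is held upright, centred at (148,290) in the wrist view and over the tote. Lowering it now.

```bash
cat > s4.py <<'E'
from h import *
o=[180,0,94.8]
robot.line_to([.506,.0178,.055],o,velocity=.12)
print(robot.current_tool_pos())
print(robot.line_to([.506,.0178,.0425],o,velocity=.02,f_stop=2), robot.current_tool_pos(),robot.current_contact_force())
fingers.gripper_to(.5)
print(robot.current_finger_gap(),robot.current_gripper_force())
robot.line_to([.506,.0178,.14],o,velocity=.15)
robot.line_to([.49,.015,.28],[180,0,4.8],velocity=.25)
im,C=wgrab(); save(im,'pl.png'); 
for l in("vial_center","lower_tote_center"): print([(np.round(r["rect"],1).tolist(),round(r["p"],2)) for r in recognise(l,"wrist")[:2]])
import pickle; pickle.dump(C,open('c3.pkl','wb')); print(robot.current_time_s())
I=cv2.imread('pics/pl.png')[50:260,180:380]; cv2.imwrite('pics/plc.png',cv2.resize(I,None,fx=2.5,fy=2.5))
E
python3 s4.py
```

```text
[0.50678588 0.0177236  0.05571217]
True [0.50602842 0.01784787 0.04513135] [-0.82094957 -0.31491592  4.66742152]
0.5002845935469026 0.0
[([274.2, 163.6, 27.8, 33.6], 0.85)]
[([278.1, 161.2, 74.6, 179.1], 0.64)]
27.775
```

View pics/plc.png

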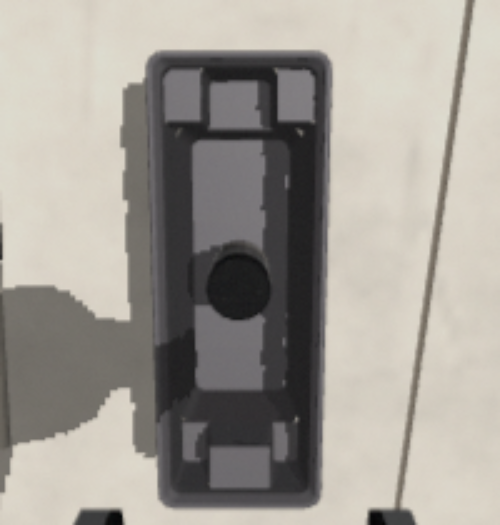

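The vial stands upright in the lower tote, with its cap at (239,285), near the middle. Next I refine the lower tote's pose, pick up the upper one and measure how it sits in the hand.

```bash
cat > s5.py <<'E'
from h import *
import pickle
C=pickle.load(open('c3.pkl','rb'))
A=np.array([(146,51),(331,51),(321,505),(160,506)])/2.5+[180,50]
print('lower',rectfit(np.array([watz(C,x,.077) for x in A])),'vial',watz(C,np.array([239,287])/2.5+[180,50],.0625))
fingers.gripper_to(1.0)
o=[180,0,89.2]; p=[.4985,.2993]
robot.line_to([.497,.2,.25],o,velocity=.25)
robot.line_to([*p,.14],o,velocity=.25)
print(robot.line_to([*p,.0583],velocity=.1,f_stop=8),robot.current_tool_pos())
fingers.gripper_to(.5,force=50)
t=np.array(robot.current_tool_pos()); print(robot.current_finger_gap(),robot.current_gripper_force(),t,robot.current_eef_rot())
robot.line_to([*p,.22],velocity=.15)
robot.pause(.2); im,C=wgrab(); save(im,'lift2.png'); T=np.array(robot.current_tool_pos()); pickle.dump((C,T,t),open('c4.pkl','wb'))
print(robot.current_contact_force(),robot.current_time_s())
for pp in([.506,.0178,.22],[.506,.0178,.125]):
    for y in(184.8,):
        q=robot.inverse_kinematics(pp,[180,0,y]); print(None if q is None else np.round(q))
print(np.round(robot.current_joint_positions()))
a=cv2.imread('pics/lift.png');cv2.imwrite('pics/l2.png',np.hstack([x[30:290,140:420] for x in(a,cv2.imread('pics/lift2.png'))]))
E
python3 s5.py
```

```text
lower (array([0.5061, 0.0176, 0.077 ]), np.float64(5.01), np.float64(0.1724), np.float64(0.0652)) vial [0.50670584 0.01796457 0.0625    ]
False [0.49919449 0.29951524 0.0590721 ]
0.7675389745170117 56.66524574160576 [0.4991265  0.29977251 0.0593768 ] [ 1.79914522e+02 -7.43408107e-02  8.92047103e+01]
[-0.83712188 -0.0622544  -1.32631797] 33.4
[-21.  14.  21.  97.  -5.  70.  96.]
[-19.  19.  18. 104.  -7.  58.  97.]
[-53.  24.  30.  85. -12.  74. -24.]
```

View pics/l2.png

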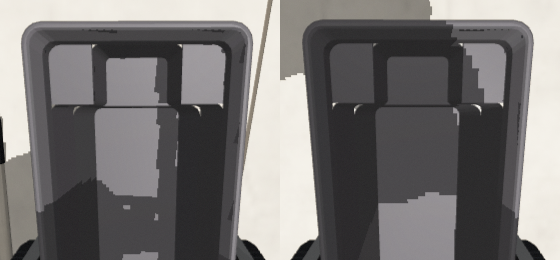

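```bash
python3 - <<'E'
from h import *
import pickle
C,T,t=pickle.load(open('c4.pkl','rb'))
R=Ro.from_euler('z',robot.current_eef_rot()[2],degrees=True).as_matrix()
for uv in((277.5,50),(277.5,51),(162,55),(393,55)):
    print(uv,((watz(C,uv,T[2]+.020)-T)@R).round(4))
E
```

```text
(277.5, 50) [ 0.0849 -0.0003  0.02  ]
(277.5, 51) [ 0.0846 -0.0003  0.02  ]
(162, 55) [0.0836 0.0318 0.02  ]
(393, 55) [ 0.0836 -0.0323  0.02  ]
```

```bash
cat > s6.py <<'E'
from h import *
o=[180,0,184.9]; p=[.505,.0178]
robot.line_to([*p,.22],o,velocity=.2)
robot.line_to([*p,.142],o,velocity=.12)
robot.pause(.2); print(robot.current_tool_pos(),robot.current_eef_rot(),robot.current_contact_force())
print(robot.line_to([*p,.122],o,velocity=.025,f_stop=5), robot.current_tool_pos(),robot.current_contact_force(),robot.current_time_s())
save(vision.grab_frame('scene'),'f0.png'); im,C=wgrab(); save(im,'f0w.png')
b=cv2.imread('pics/f0.png'); cv2.imwrite('pics/f0c.png',np.hstack([cv2.imread('pics/f0w.png')[:,130:430],cv2.resize(b[150:310,200:360],(420,420))]))
E
python3 s6.py
```

```text
[0.50575492 0.01781287 0.14293197] [ 1.79994220e+02  1.18092948e-01 -1.75101097e+02] [-0.12666454 -0.22286647 -1.95681318]
True [0.50467673 0.01779859 0.12527391] [0.10546576 0.71214542 3.85908351] 36.95
```

View pics/f0c.png

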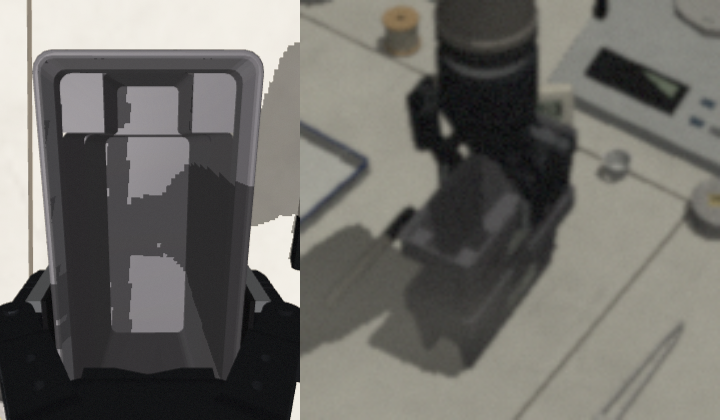

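Contact came at TCP height 0.1253, against the 0.1254 predicted for feet on the ledges. The picture shows the totes in line. I release and check.

```bash
cat > s7.py <<'E'
from h import *
fingers.gripper_to(1.0)
p=robot.current_tool_pos()
robot.line_to([p[0],p[1],.25],velocity=.15)
robot.move_to([.53,.015,.36],[180,0,184.9]); robot.pause(.2)
im,C=wgrab(); save(im,'e.png'); save(vision.grab_frame('scene'),'es.png'); print(robot.current_time_s())
import pickle; pickle.dump(C,open('c5.pkl','wb'))
b=cv2.imread('pics/es.png'); cv2.imwrite('pics/ec.png',np.hstack([cv2.resize(cv2.imread('pics/e.png')[60:240,190:370],(400,400),interpolation=2),cv2.resize(b[160:320,200:360],(400,400),interpolation=2)]))
E
python3 s7.py
```

```text
39.2083
```

View pics/ec.png

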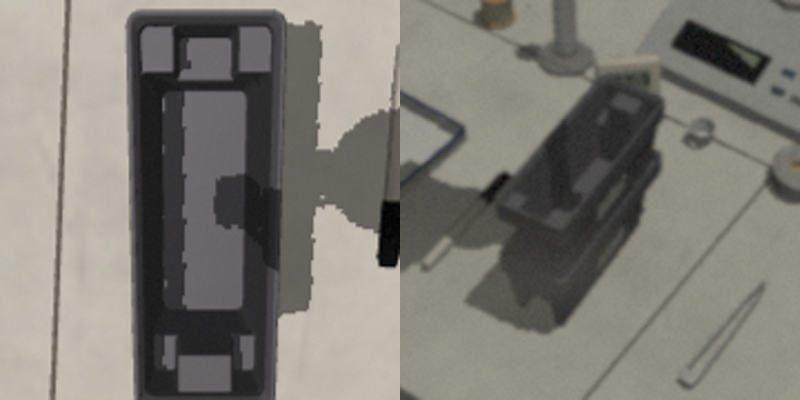

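The upper tote sits level on the lower one, turned end for end and in line. I run one quick numeric check, then hand in.

```bash
python3 - <<'E'
from h import *
import pickle
C=pickle.load(open('c5.pkl','rb'))
a,b=[watz(C,np.array(x)*.45+[190,60],.145) for x in((127,12),(286,12))]
w=np.linalg.norm(a-b); m=(a+b)/2; e=np.array([.506,.0178])+.087*np.array([-np.cos(np.radians(5)),-np.sin(np.radians(5))])
print(w,m,e)
if abs(w-.065)<.004 and np.linalg.norm(m[:2]-e)<.006: print(workorder.close_job())
E
```

```text
0.06477255934612271 [0.4204953  0.01014362 0.145     ] [0.41933106 0.01021745]
the job is handed in; nothing more can be done
None
```

The job is handed in at about 39 s: the vial stands upright in the lower tote, and the upper tote, turned end for end, sits level on the lower one's ledges, within about 1 mm of its expected position at the end I measured.

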